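# Brace the square jar and twist its tight cap free

### The arm

A 7-joint arm with a two-finger parallel gripper is mounted at the origin on a cart in front of the work surface, level with it; the furniture and walls round the work are solid. World frame = base frame: x ahead of the robot, y to its left, z up, the work surface at z = 0. Lengths are in m, angles in rad, forces in N, time in s.
With the tool pointing down it reaches from about 0.4 to 0.85 m from the base axis. Payload 4.5 kg.
Tool frame: the origin (TCP) lies midway between the tips of the shut fingers; the grasp point (between the pads) lies env.pinch_z behind it (env.pinch_z is the distance from the TCP to the grasp point, in m); x points along the fingers, z is the direction in which the jaws open and shut, and the axes are right-handed (so a half turn about x gives the same grasp; the last joint's range is limited). The gripper opens to 88 mm and grips with 3 to 60 N. Pads are 18 mm wide; open, the fingers measure 123 mm over their backs; the gripper's body (75 mm by 187 mm) begins 45 mm behind the grasp point.
Start: joints at [-1.216, 0.689, -0.195, 1.565, 0.157, 0.902, -0.215], TCP at [0.197, 0.593, 0.199] pointing down, gripper open.
Joint ranges: [-3.01, 3.01], [-0.46, 2.08], [-1.47, 1.51], [0.13, 2.56], [-1, 4.14], [0.04, 2.09], [-2.66, 2.66]. Speed limits (rad/s): [2.57, 2.57, 3.14, 3.14, 3.14, 3.14, 3.14].

### API

Orientations are given as a unit quaternion [w, x, y, z].
In Python, from bench import env gives the robot as it stands.
- The arm moves only by the tool move_arm, never from a script. Its argument "motion" is a list of rows, each a list of 7 numbers: the turn, a rotation vector about the tool's x, y, z in rad, then the shift along the tool's x, y, z in m, then the finger opening in m, from 0 to 0.0881. In form: [[wx, wy, wz, dx, dy, dz, hand], ...]. A call has 1 to 20 rows; each row shifts and turns the commanded pose from where the row before left it, along the tool's axes as they then stand; what a row does not reach is not made up. A row lasts 1/8 s, in which the tool goes at most 62.5 mm and 10.7 degrees, less where a joint would pass 70% of its speed; a pose out of reach is approached as far as the arm can. A call is refused whole if a number of a shift passes 0.0625 or a number of a turn 0.188, either way. A call with a gripper value outside its range is refused whole. The fingers move at their own pace and stop on an object; the grip force is fixed at half the most. Time passes only in rows, so rows that do not move let the fingers close. It gives the time, the measured TCP pose, the force and the opening at its end, in the units of the state.
- env.observe(): the state, without advancing time (a new reading comes with each control period).
- env.camera(name): name is "scene" or "top" or "wrist"; returns a dict with "frame" (480x640x3 uint8, blue, green, red), "camera_matrix" (3x3 intrinsics, pixels), "world_from_camera" (4x4, takes a point from camera to world coordinates). Camera axes: x right, y down, z forward; pixel columns grow to the right and rows downward; lengths in m; the calibration is good to about 2 mm. A picture is of the moment at which its call begins. There is no depth.
- env.finish_job(): hands the job in, once; it reports no verdict.
The state is a dict: "time_s": time; "qpos": joint angles; "joint_velocities": joint speeds; "joint_torque": joint torques, N m; "tcp_pos": TCP position; "eef_rot": TCP orientation; "ft_force": force on the tool from outside, world axes, zero at the start; "torque": the same for the moment, N m; "width": opening from 0.0 (shut) to 1.0 (fully open).
Only numpy, scipy, OpenCV 4.12 (cv2) and the standard library are available. Lean on these libraries where they do the work, as an engineer would, in place of code of your own. Each camera call takes 0.05 s, during which the arm holds its last target.

### The job

Stand the square jar in the square socket of the metal brace, upright, fully down and with its cap still tight. Then, with the brace keeping the jar from turning, twist the cap counter-clockwise (seen from above), about a fifth of a turn, until its lugs come free, and lift it off. Finish while still holding the cap level about 2 cm above the open mouth, with the jar left fully down in the brace and the other things on the worktop left where they stand.

Things in the scene. Friction and masses are not known exactly. Their poses are not given: they have to be found in the camera images.
- jar: White plastic jar, square body 54 x 54 mm and 64 mm high, narrowing by a short sloped shoulder (up to z = 72) to a round neck of 36 mm diameter whose open rim is 110 mm above the bottom. About 0.25 kg. Origin: centre of its underside; z up, x and y square to the body's sides. It starts standing upright on the worktop with the cap on and can be lifted and carried by the tight cap (it then hangs about 1.5 mm lower in the cap). Unbraced, it simply turns along with the cap.
- jar_mouth (a point): Centre of the jar's rim, 110 mm above its underside.
- cap: Grey round ribbed cap of 57 mm outside diameter and 30 mm height, about 40 g. Origin: centre of the lower edge of its skirt, z up through its flat top (top at 30 mm). On the closed jar its lower edge is 84 mm and its top 114 mm above the jar's underside. Two lugs inside hold it under two lugs on the neck; turned counter-clockwise from above by more than 0.95 rad it is free and lifts straight off (the skirt reaches 26 mm below the rim).
- seal (a joint): Stiff sealing ring on the jar's neck that turns with the cap: 0 tight, growing as the cap is turned counter-clockwise from above relative to the jar, hard stop at 1.30 rad. It resists with about 0.22 N m and stays where it is left, so the turn may be made in several grasps. The cap is free from 0.95 rad. It lags the cap by up to 0.07 rad of play, and the jar itself turns up to about 0.1 rad in the brace before it is held.
- brace: Fixed metal brace: round foot of 100 mm diameter, 8 mm high, with a square socket of 59 mm inside width whose four walls (6 mm thick) reach 30 mm above the worktop, with flared lips on them to 35 mm. Origin: centre of the foot's underside, on the worktop; x and y square to the socket's walls. The jar fits in any of four quarter turns.
- brace_floor (a point): Centre of the socket's floor, 8 mm above the worktop; the jar's underside rests here.
- small_bottle: small round white screw-cap bottle, 38 mm across, 75 mm high, standing between the jar and the brace; not to be disturbed.
- sample_cup: round sample cup with a screw lid, 62 mm across, 69 mm high, standing farther back; not to be disturbed.
- beaker: small clear round beaker, 54 mm across, 70 mm high, standing farther back; not to be disturbed.
- vial: glass sample vial, 27 mm across, 66 mm high, standing; not to be disturbed.
- ph_tester: flat hand-held tester, 36 x 186 x 23 mm, lying at the left of the worktop; not to be disturbed.
- screwdriver: small screwdriver, 23 x 175 x 22 mm, lying at the back right; not to be disturbed.
There are look-alikes about, which are no part of the job. Several things have the shape of the cap; the one meant has the colours described above.

How it is judged:
By the outcome, as a careful person would: the job done as asked, in the order asked, and still so for the second after the job is handed in, while the arm keeps its last pose, push and grip.
It also fails if it takes over 48 s, if anything falls off the work surface, if the arm or the gripper's body presses on something with over 40 N, if the wrist force passes 120 N, or if a joint passes its speed limit or range.

## Working session

There is one attempt and no reset: what is moved stays moved. The work goes in short steps, Python scripts to look and compute and a tool call to move; the robot and the scene stay as the last step left them, time stands still between calls to the robot, and variables do not carry over. Pictures are saved under pics/ and viewed, and the job is handed in when it is done.

Besides the shell and the picture viewer there is one more tool, called after "Request:" as name(argument=value, ...) on one line, values as JSON. move_arm: Moves the arm, as the interface text tells. Its arguments: {"type":"object","properties":{"motion":{"type":"array","items":{"type":"array","items":{"type":"number"}}}},"required":["motion"]}

```bash
ls; mkdir -p pics; python3 - <<'E'
from bench import env
import cv2,numpy as np
print(env.pinch_z); s=env.observe()
for k,v in s.items(): print(k,np.round(v,4))
for n in("scene","top","wrist"):
    c=env.camera(n); cv2.imwrite(f"pics/{n}0.png",c["frame"]); print(n,c["camera_matrix"].tolist(),np.round(c["world_from_camera"],4).tolist())
E
```

```text
pics
0.0187
time_s 0.0
qpos [-1.2162  0.69   -0.1945  1.5664  0.1573  0.9025 -0.2151]
joint_velocities [ 0.0002 -0.0001 -0.0016  0.0008 -0.001  -0.0001 -0.0005]
joint_torque [ 2.00000e-04 -5.27557e+01 -1.26650e+00 -1.53435e+01 -5.26000e-02
  6.60000e-03  2.00000e-04]
tcp_pos [0.1969 0.5924 0.1985]
eef_rot [ 0.5729 -0.4142  0.5739  0.4133]
ft_force [0.516  0.2754 0.0438]
torque [-0.0164  0.0197  0.031 ]
width 1.0016
scene [[581.2782473156344, 0.0, 329.5706529683828], [0.0, 581.2782473156344, 247.37175866397013], [0.0, 0.0, 1.0]] [[0.4213, -0.4283, 0.7994, -0.2728], [-0.9069, -0.2066, 0.3672, -0.5238], [0.0078, -0.8797, -0.4755, 0.5881], [0.0, 0.0, 0.0, 1.0]]
top [[518.967358793979, 0.0, 318.0033884816327], [0.0, 518.967358793979, 236.651932564735], [0.0, 0.0, 1.0]] [[-0.3234, -0.8439, 0.4281, 0.0485], [-0.9462, 0.2948, -0.1337, 0.0419], [-0.0134, -0.4483, -0.8938, 1.1906], [0.0, 0.0, 0.0, 1.0]]
wrist [[378.63544832141326, 0.0, 314.74881222539386], [0.0, 378.63544832141326, 238.17468398498], [0.0, 0.0, 1.0]] [[0.3162, 0.9066, 0.2794, 0.1248], [0.9487, -0.3016, -0.0949, 0.6165], [-0.0017, 0.2951, -0.9555, 0.3836], [0.0, 0.0, 0.0, 1.0]]
```

View pics/scene0.png

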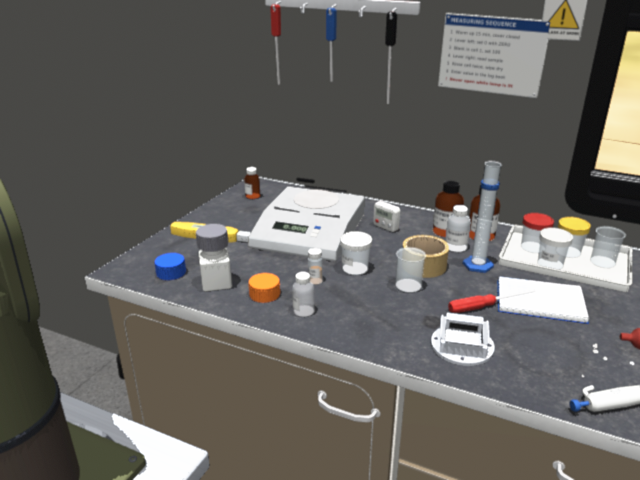

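View pics/top0.png

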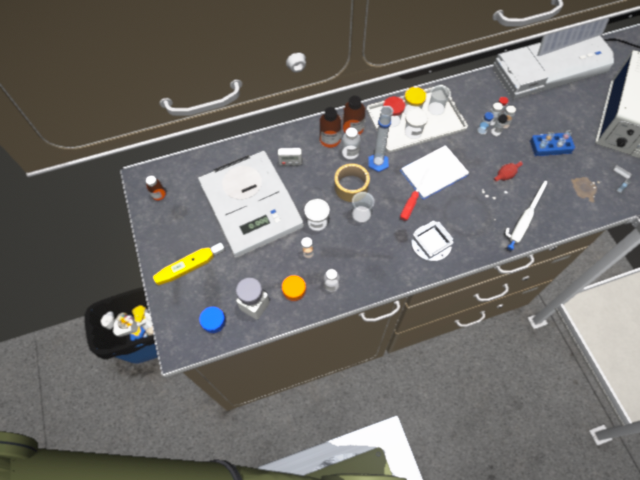

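View pics/wrist0.png

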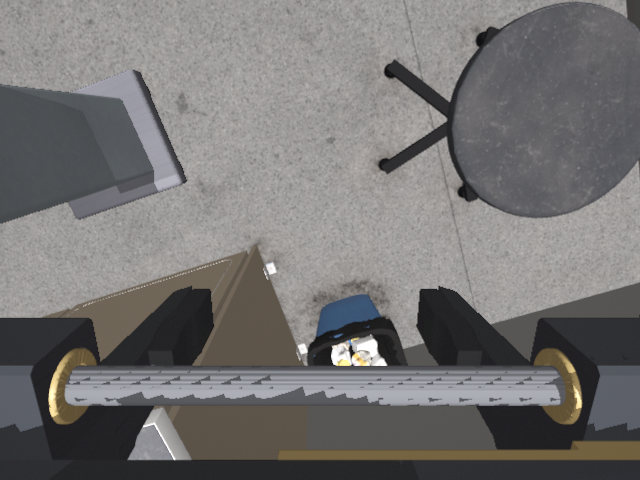

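Candidates for the cap: grey on the white jar (scene 211,238 / top 248,290), and two look-alikes lying on the worktop, blue (170,266 / 212,319) and orange (265,288 / 293,287). I choose the grey one on the jar, since it matches the description. The brace is at scene (463,338) / top (433,241).

```bash
cat > h.py <<'E'
from bench import env
import cv2,numpy as np
from scipy.spatial.transform import Rotation as R
def ray(c,uv):
    K=c["camera_matrix"];T=c["world_from_camera"]
    d=np.linalg.inv(K)@np.array([uv[0],uv[1],1.]);return T[:3,3],T[:3,:3]@d
def onz(c,uv,z):
    o,d=ray(c,uv);return o+d*(z-o[2])/d[2]
def proj(c,p):
    T=c["world_from_camera"];q=T[:3,:3].T@(np.asarray(p)-T[:3,3]);q=c["camera_matrix"]@q;return q[:2]/q[2]
def tri(rs):
    A=0;b=0
    for o,d in rs:
        d=d/np.linalg.norm(d);P=np.eye(3)-np.outer(d,d);A=A+P;b=b+P@o
    return np.linalg.solve(A,b)
def rot(s): 
    q=s["eef_rot"];return R.from_quat([q[1],q[2],q[3],q[0]]).as_matrix()
E
python3 - <<'E'
from h import *
s=env.observe();print(np.round(rot(s),3))
S=env.camera("scene");T=env.camera("top")
def crop(f,x,y,r,k): return cv2.resize(f[y-r:y+r,x-r:x+r],None,fx=k,fy=k,interpolation=cv2.INTER_CUBIC)
a=crop(S["frame"],215,258,40,5);b=crop(T["frame"],250,296,40,5);cc=crop(T["frame"],433,241,40,5)
d=crop(S["frame"],463,338,40,5)
cv2.imwrite("pics/crop1.png",np.hstack([a,b]));cv2.imwrite("pics/crop2.png",np.hstack([d,cc]))
E
```

```text
[[-0.    -0.949  0.315]
 [-0.001  0.315  0.949]
 [-1.    -0.    -0.001]]
```

View pics/crop1.png

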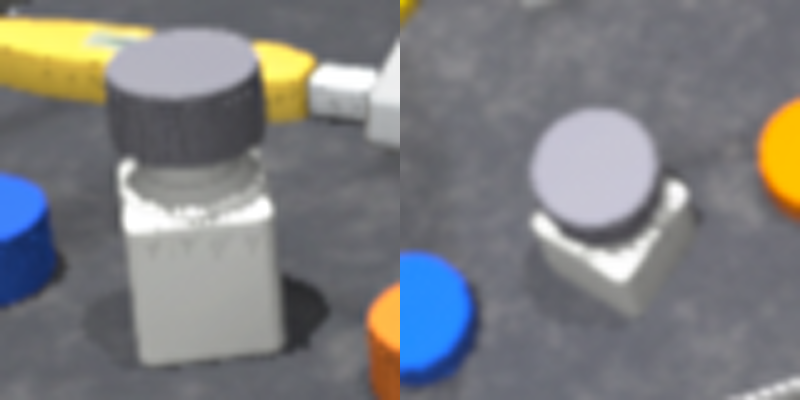

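View pics/crop2.png

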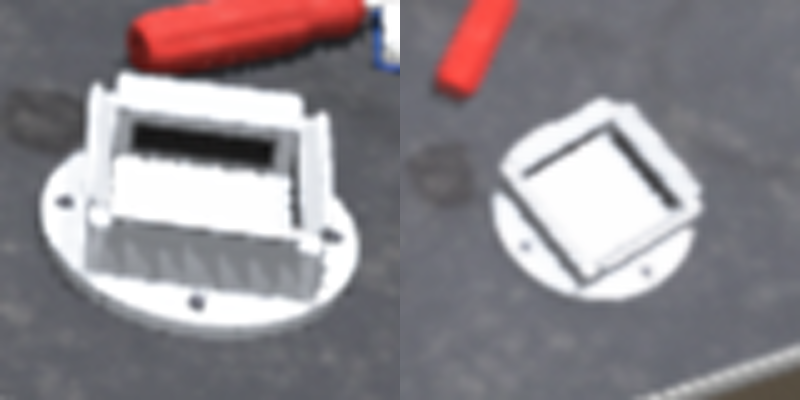

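The crop confirms the grey ribbed cap on the white square jar. Its top centre is at about scene (212,236) and top (249,290). The brace appears at scene (463,338) and top (433,241).

```bash
python3 - <<'E'
from h import *
S=env.camera("scene");T=env.camera("top")
# cap top by colour in top view
f=T["frame"];sub=f[270:325,225:285]
hsv=cv2.cvtColor(f,cv2.COLOR_BGR2HSV)
print(f[290,249],f[290,244],S["frame"][233,212])
m=(np.abs(f.astype(int)-f[290,249].astype(int)).max(2)<25).astype(np.uint8)
n,l,st,ce=cv2.connectedComponentsWithStats(m);i=l[290,249];c=ce[i];print(st[i],c,onz(T,c,.114))
f=S["frame"];m=(np.abs(f.astype(int)-f[233,212].astype(int)).max(2)<25).astype(np.uint8)
n,l,st,ce=cv2.connectedComponentsWithStats(m);i=l[233,212];c=ce[i];print(st[i],c,onz(S,c,.114))
for nm,p,z in [("L",(236.6,301),.064),("R",(268,294),.064),("F",(253.4,311.6),.064),("Fb",(257,318),0)]: print(nm,onz(T,p,z))
for nm,p,z in [("l",(200,262.4),.064),("r",(229.4,259.6),.064),("lb",(203,290.4),0),("rb",(232,287.6),0)]: print(nm,onz(S,p,z))
print("brace")
o=lambda x,y:(393+(x-400)/5,201+y/5)
for p,z in [((525,180),.008),((585,278),.008),((675,208),.008),((612,122),.008),((500,172),.035),((582,285),.035),((700,205),.035),((605,98),.035)]: print(onz(T,o(*p),z))
for e in [(492,200),(694,235),(620,300)]: print("foot",onz(T,o(*e),.008))
o=lambda x,y:(423+x/5,298+y/5)
for e in [(40,215),(360,245),(215,325)]: print("footS",onz(S,o(*e),.008))
E
```

```text
[212 197 199] [211 197 198] [192 181 180]
[237 278  24  23 413] [248.26634383 288.86682809] [0.49274364 0.06840461 0.114     ]
[197 224  29  13 303] [210.86138614 230.05940594] [0.49072722 0.06358408 0.114     ]
L [0.49356282 0.10283161 0.064     ]
R [0.48624818 0.02995233 0.064     ]
F [0.45648189 0.07324717 0.064     ]
Fb [0.46149335 0.07121453 0.        ]
l [0.45514852 0.06749485 0.064     ]
r [0.48668427 0.02554701 0.064     ]
lb [0.46026264 0.0720415  0.        ]
rb [0.49181652 0.02877117 0.        ]
brace
[ 0.53021695 -0.37465613  0.008     ]
[ 0.47021132 -0.38070189  0.008     ]
[ 0.49078237 -0.43958426  0.008     ]
[ 0.54610526 -0.43022522  0.008     ]
[ 0.52739401 -0.35523876  0.035     ]
[ 0.45764238 -0.36812984  0.035     ]
[ 0.47812827 -0.4409122   0.035     ]
[ 0.54840497 -0.42186012  0.035     ]
foot [ 0.52531613 -0.35433784  0.008     ]
foot [ 0.47392408 -0.4420897   0.008     ]
foot [ 0.45354375 -0.39209144  0.008     ]
footS [ 0.48450323 -0.35823649  0.008     ]
footS [ 0.513535   -0.45521726  0.008     ]
footS [ 0.45436716 -0.422439    0.008     ]
```

Request:
move_arm(motion=[[0, 0, 0, 0, -0.02, -0.018, 0.088], [0, 0, 0, 0, -0.0372, -0.0338, 0.088], [0, 0, 0, 0, -0.0372, -0.0338, 0.088], [0, 0, 0, 0, -0.0372, -0.0338, 0.088], [0, 0, 0, 0, -0.0372, -0.0338, 0.088], [0, 0, 0, 0, -0.0372, -0.0338, 0.088], [0, 0, 0, 0, -0.0372, -0.0338, 0.088], [0, 0, 0, 0, -0.0372, -0.0338, 0.088], [0, 0, 0, 0, -0.0372, -0.0338, 0.088], [0, 0, 0, 0, -0.0372, -0.0338, 0.088], [0, 0, 0, 0, -0.0372, -0.0338, 0.088], [0, 0, 0, 0, -0.0372, -0.0338, 0.088], [0.1, 0, 0, 0, -0.0172, -0.016, 0.088], [0.17, 0, 0, 0, 0, 0, 0.088], [0.17, 0, 0, 0, 0, 0, 0.088], [0.17, 0, 0, 0, 0, 0, 0.088], [0.17, 0, 0, 0, 0, 0, 0.088], [0.17, 0, 0, 0, 0, 0, 0.088], [0.17, 0, 0, 0, 0, 0, 0.088], [0.17, 0, 0, 0, 0, 0, 0.088]])

```text
time_s: 2.85
tcp_pos: [0.4924, 0.0688, 0.1994]
eef_rot: [0.707, 0.017, 0.707, -0.016]
ft_force: [-0.1, -0.5, -0.8]
width: 1.005
```

```bash
python3 - <<'E'
from h import *
s=env.observe();print(np.round(rot(s),3),s["qpos"],s["tcp_pos"],s["time_s"])
W=env.camera("wrist");cv2.imwrite("pics/w1.png",W["frame"])
E
```

```text
[[-0.     0.046  0.999]
 [ 0.001  0.999 -0.046]
 [-1.     0.001 -0.   ]] [-0.30810916  0.52614604  0.11988503  1.95371641 -0.0989284   0.66704243
 -0.17298405] [0.49241013 0.06883852 0.19938784] 2.85
```

View pics/w1.png

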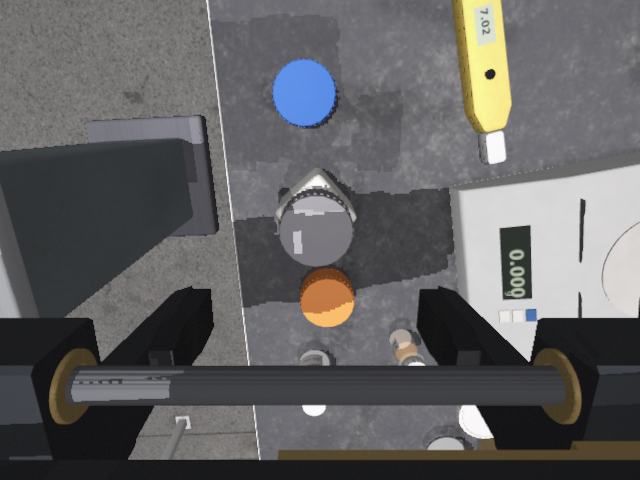

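```bash
python3 - <<'E'
from h import *
W=env.camera("wrist");f=W["frame"]
print("tcp proj",proj(W,env.observe()["tcp_pos"]))
sub=cv2.resize(f[150:280,250:390],None,fx=5,fy=5,interpolation=cv2.INTER_CUBIC)
cv2.imwrite("pics/w1c.png",sub[:600])
for u in [(316,229)]: print(onz(W,u,.114))
E
```

```text
tcp proj [314.40991419 272.76386377]
[0.4935541  0.06854615 0.114     ]
```

View pics/w1c.png

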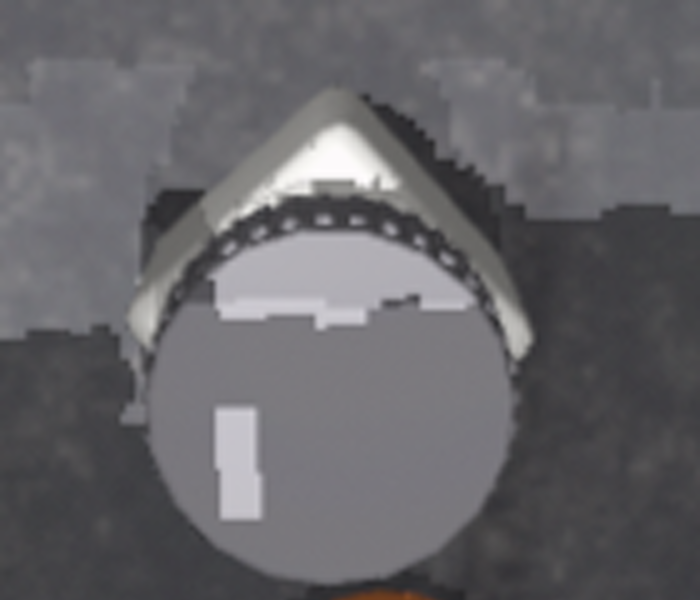

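```bash
python3 - <<'E'
from h import *
W=env.camera("wrist")
o=lambda x,y:(250+x/5-.4,150+y/5-.4)
print(onz(W,o(331,407),.114))
def ang(a,b,z):
    p,q=onz(W,o(*a),z),onz(W,o(*b),z);d=q-p;return p,q,np.degrees(np.arctan2(d[1],d[0]))%90
print(ang((335,92),(150,268),.0));print(ang((358,105),(488,240),0.))
print(ang((335,124),(215,215),.064));print(ang((350,124),(440,222),.064))
for n in("scene","top"):
    c=env.camera(n);p=[.4935,.067,.114];print(n,proj(c,p))
E
```

```text
[0.49332189 0.06674573 0.114     ]
(array([0.49571432, 0.09970189, 0.        ]), array([0.45607207, 0.06532059, 0.        ]), np.float64(40.93474635716487))
(array([0.50023845, 0.09691919, 0.        ]), array([0.52594591, 0.06827953, 0.        ]), np.float64(41.91169756065629))
(array([0.49553701, 0.1018541 , 0.064     ]), array([0.47443776, 0.0872574 , 0.064     ]), np.float64(34.675928233271065))
(array([0.49806042, 0.10174901, 0.064     ]), array([0.51280225, 0.08445205, 0.064     ]), np.float64(40.4402384987448))
scene [210.18863277 229.07319466]
top [248.78700626 288.36844012]
```

Request:
move_arm(motion=[[0, 0, 0, 0, -0.002, 0.001, 0.088], [0.158, 0, 0, 0.012, 0, 0, 0.088], [0.158, 0, 0, 0.012, 0, 0, 0.088], [0.158, 0, 0, 0.012, 0, 0, 0.088], [0.158, 0, 0, 0.012, 0, 0, 0.088], [0.158, 0, 0, 0.012, 0, 0, 0.088], [0, 0, 0, 0.0145, 0, 0, 0.088], [0, 0, 0, 0.0145, 0, 0, 0.088], [0, 0, 0, 0.0145, 0, 0, 0.088], [0, 0, 0, 0.0145, 0, 0, 0.088], [0, 0, 0, 0, 0, 0, 0.088]])

```text
time_s: 4.47
tcp_pos: [0.4929, 0.0651, 0.0802]
eef_rot: [0.646, 0.285, 0.648, -0.285]
ft_force: [-0.3, -1.2, -0.6]
width: 0.998
```

```bash
python3 - <<'E'
from h import *
s=env.observe();print(np.round(rot(s),3),s["qpos"],s["tcp_pos"],s["time_s"],s["ft_force"])
W=env.camera("wrist");cv2.imwrite("pics/w2.png",W["frame"])
S=env.camera("scene");cv2.imwrite("pics/s2.png",cv2.resize(S["frame"][170:340,120:360],None,fx=3,fy=3))
E
```

```text
[[-0.002  0.738  0.675]
 [-0.     0.675 -0.738]
 [-1.    -0.002 -0.002]] [-0.35864077  0.74267525  0.22203301  2.06146388 -0.41277553  0.38141744
 -0.6372817 ] [0.49285161 0.06510509 0.08017974] 4.475 [-0.30362254 -1.21126418 -0.56128309]
```

View pics/w2.png

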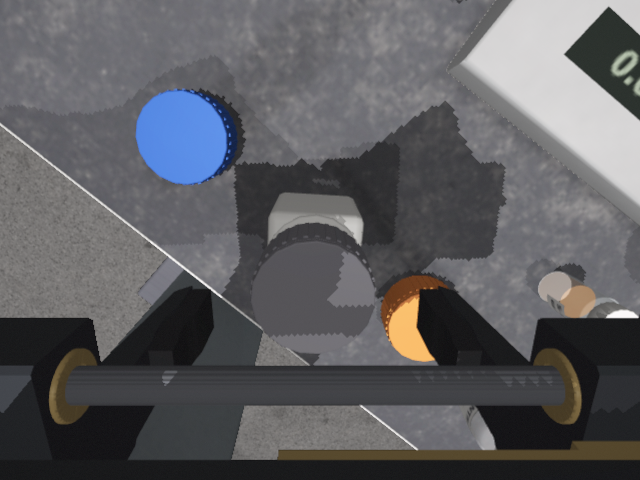

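View pics/s2.png

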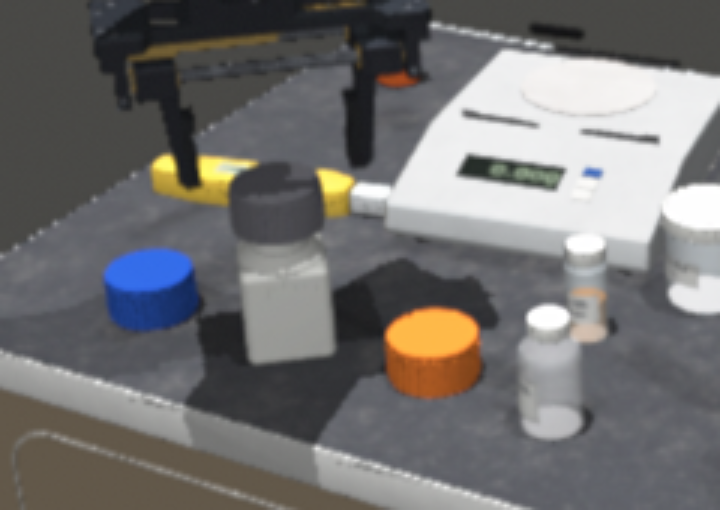

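```bash
python3 - <<'E'
from h import *
S=env.camera("scene")
s=env.observe();r=rot(s);p=s["tcp_pos"]
for z in (.08,.09,.1,.11,.12):
    print(z,[np.round(proj(S,[*(p[:2]+k*r[:2,2]),z])) for k in(-.055,.055)])
T=env.camera("top");cv2.imwrite("pics/t3.png",cv2.resize(T["frame"][220:360,170:350],None,fx=4,fy=4))
cv2.imwrite("pics/s3.png",S["frame"])
E
```

```text
0.08 [array([182., 250.]), array([242., 242.])]
0.09 [array([182., 245.]), array([242., 237.])]
0.1 [array([181., 240.]), array([242., 232.])]
0.11 [array([180., 235.]), array([241., 227.])]
0.12 [array([180., 230.]), array([241., 222.])]
```

View pics/t3.png

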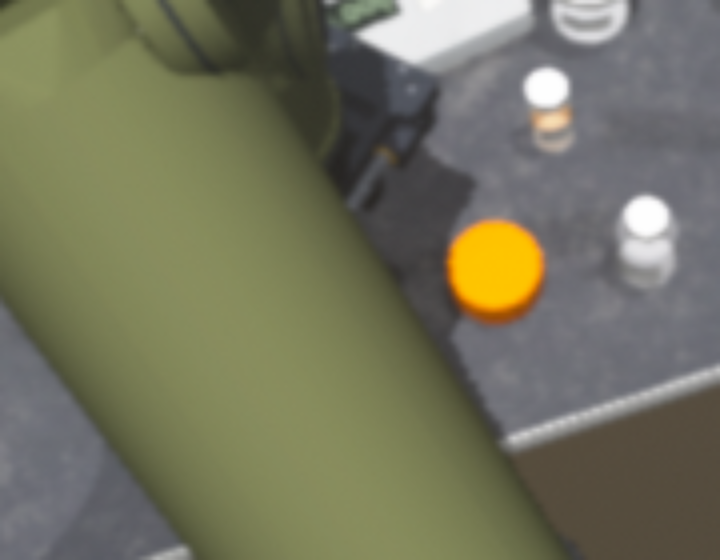

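View pics/s3.png

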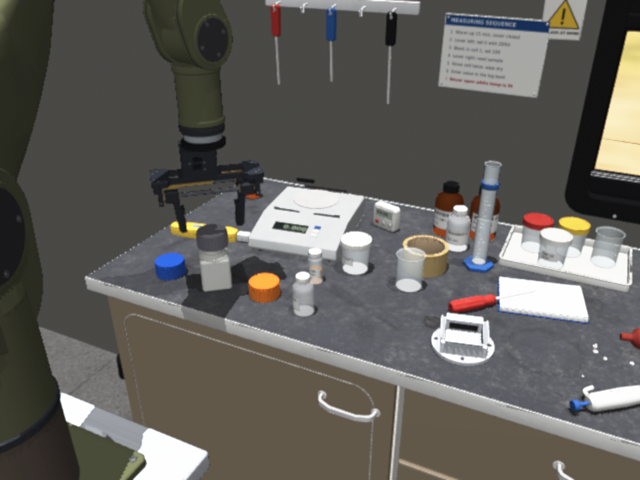

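The scene picture shows the open fingertips at pixels (181,230) and (240,223). That is about 40 mm higher than the TCP reading suggests, so the fingers may swing back as they open. I'll partly close them, still wider than the cap, and look again.

Request:
move_arm(motion=[[0, 0, 0, 0, 0, 0, 0.066], [0, 0, 0, 0, 0, 0, 0.066], [0, 0, 0, 0, 0, 0, 0.066]])

```text
time_s: 5.05
tcp_pos: [0.4937, 0.0653, 0.0815]
eef_rot: [0.647, 0.285, 0.647, -0.285]
ft_force: [-0.9, 0.7, -0.2]
width: 0.752
```

```bash
python3 - <<'E'
from h import *
S=env.camera("scene");W=env.camera("wrist");s=env.observe();print(s["tcp_pos"],s["width"],s["time_s"])
a=cv2.resize(S["frame"][150:300,130:290],(640,600));cv2.imwrite("pics/s4.png",a)
cv2.imwrite("pics/w4.png",W["frame"])
print(onz(W,(313,288),.114))
E
```

```text
[0.49370941 0.06528408 0.08137999] 0.7477136018648216 5.15
[0.49813293 0.06983164 0.114     ]
```

View pics/s4.png

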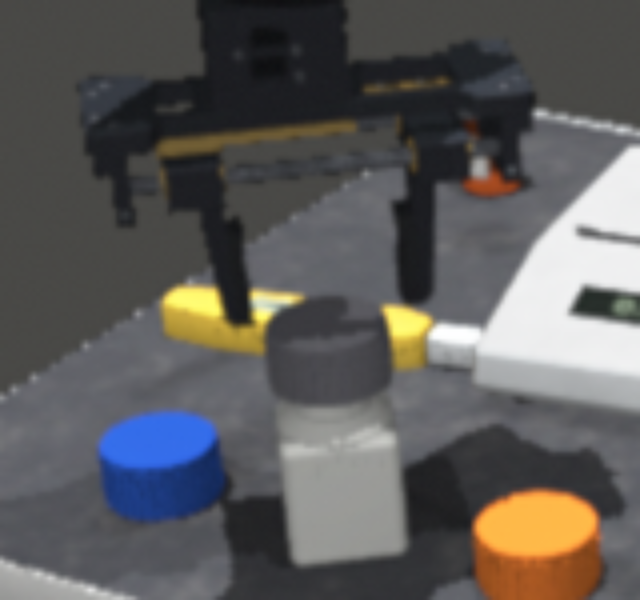

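View pics/w4.png

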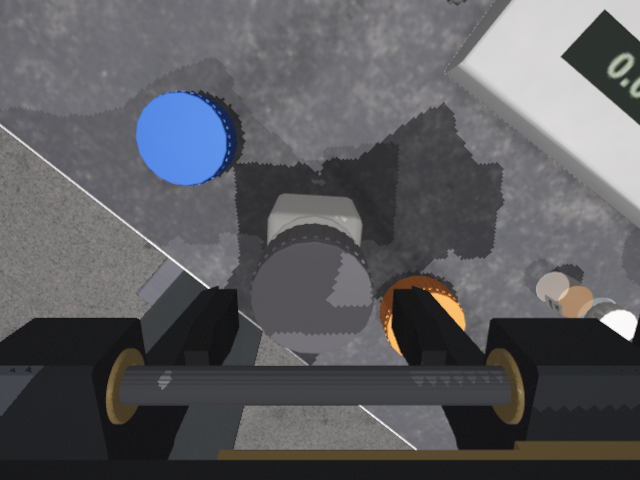

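The wrist and scene views agree that the visible tips sit about 40 mm above the reported TCP. A direct test is to close here. Stopping at 57 mm (width 0.65) means the cap is between the pads; going past that means the tips really are above it.

Request:
move_arm(motion=[[0, 0, 0, 0, 0, 0, 0.05], [0, 0, 0, 0, 0, 0, 0.05], [0, 0, 0, 0, 0, 0, 0.05]])

```text
time_s: 5.52
tcp_pos: [0.4937, 0.0653, 0.0813]
eef_rot: [0.647, 0.285, 0.647, -0.285]
ft_force: [-0.6, -0.1, -0.8]
width: 0.564
```

```bash
python3 - <<'E'
from h import *
S=env.camera("scene");s=env.observe();print(s["tcp_pos"],s["width"],s["time_s"],s["ft_force"])
a=cv2.resize(S["frame"][150:300,130:290],(640,600));cv2.imwrite("pics/s5.png",a)
cv2.imwrite("pics/w5.png",env.camera("wrist")["frame"])
E
```

```text
[0.49367023 0.06527513 0.08130304] 0.5641790750197645 5.575 [-0.53121809 -0.43265091 -0.36107394]
```

View pics/s5.png

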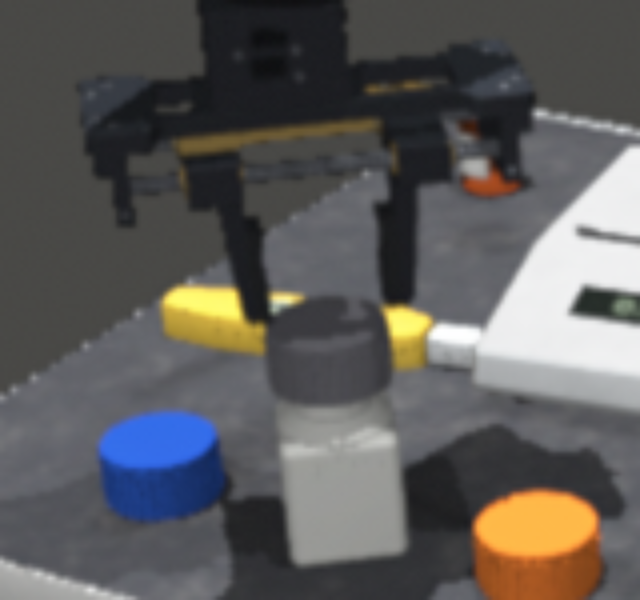

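It closed to 50 mm without touching anything. So the fingertips really are above the cap, about 40 mm higher than the TCP reading suggests. I'll check the alignment in the wrist view.

```bash
python3 - <<'E'
from h import *
f=cv2.imread("pics/w5.png")
cv2.imwrite("pics/w5c.png",cv2.resize(f[200:380,200:440],None,fx=3.3,fy=3.3,interpolation=cv2.INTER_CUBIC))
E
```

```text
(no output)
```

View pics/w5c.png

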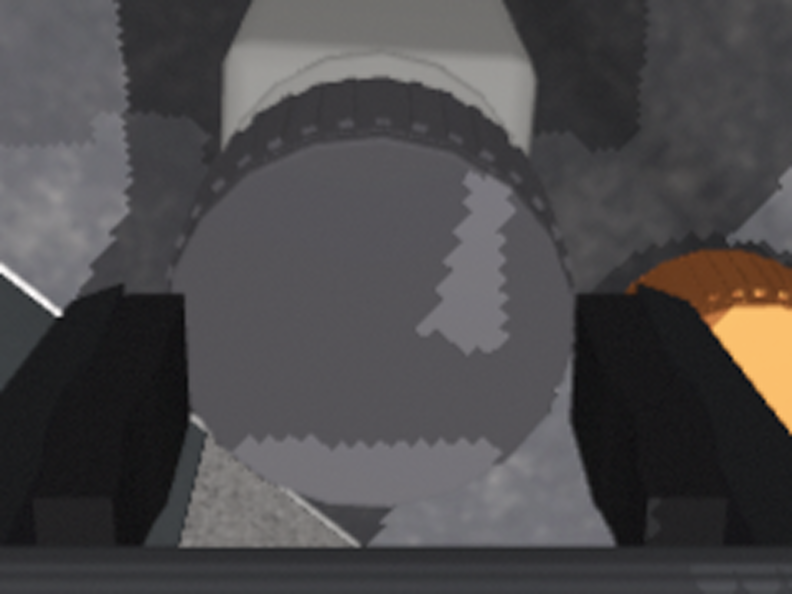

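Request:
move_arm(motion=[[0, 0, 0, 0, -0.0025, 0, 0.088], [0, 0, 0, 0, 0, 0, 0.088], [0, 0, 0, 0, 0, 0, 0.088], [0, 0, 0, 0, 0, 0, 0.088], [0, 0, 0, 0.01, 0, 0, 0.088], [0, 0, 0, 0.01, 0, 0, 0.088], [0, 0, 0, 0.009, 0, 0, 0.088], [0, 0, 0, 0.009, 0, 0, 0.088], [0, 0, 0, 0, 0, 0, 0.066], [0, 0, 0, 0, 0, 0, 0.066], [0, 0, 0, 0, 0, 0, 0.066]])

```text
time_s: 7.0
tcp_pos: [0.4921, 0.0636, 0.0436]
eef_rot: [0.647, 0.285, 0.647, -0.285]
ft_force: [0.4, -0.1, 0.6]
width: 0.751
```

```bash
python3 - <<'E'
from h import *
S=env.camera("scene");W=env.camera("wrist");s=env.observe();print(s["tcp_pos"],s["width"],s["time_s"],s["ft_force"])
a=cv2.resize(S["frame"][160:300,140:280],(400,400));b=cv2.resize(W["frame"][200:400,200:400],(400,400));cv2.imwrite("pics/s6.png",np.hstack([a,b]))
E
```

```text
[0.49200265 0.0636192  0.043576  ] 0.7503854292178375 7.1 [-0.28767414  0.84920203  0.21531126]
```

View pics/s6.png

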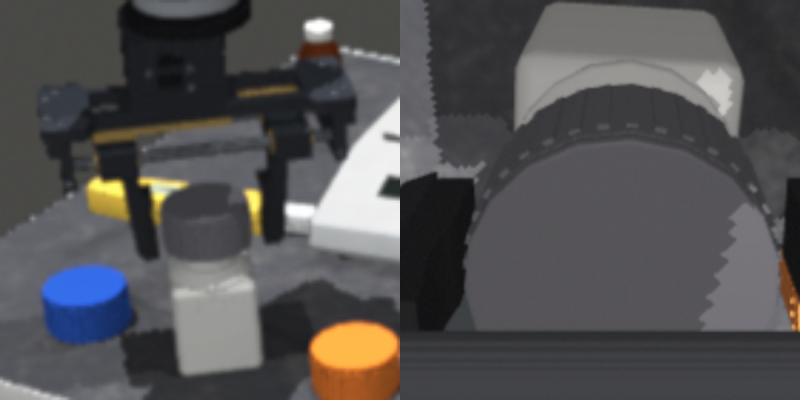

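The fingers now flank the cap, with the tips near its lower edge (scene about 191,248 and 236,243). I'll close on it.

Request:
move_arm(motion=[[0, 0, 0, 0, 0, 0, 0.045], [0, 0, 0, 0, 0, 0, 0.045], [0, 0, 0, 0, 0, 0, 0.045], [0, 0, 0, 0, 0, 0, 0.045], [0, 0, 0, 0, 0, 0, 0.045]])

```text
time_s: 7.72
tcp_pos: [0.4919, 0.0636, 0.0434]
eef_rot: [0.647, 0.285, 0.647, -0.285]
ft_force: [0.0, -0.1, 3.3]
width: 0.636
```

Width 0.636, about 56 mm: the cap is gripped. Lifting.

Request:
move_arm(motion=[[0, 0, 0, -0.005, 0, 0, 0.045], [0, 0, 0, -0.015, 0, 0, 0.045], [0, 0, 0, -0.025, 0, 0, 0.045], [0, 0, 0, -0.025, 0, 0, 0.045], [0, 0, 0, -0.025, 0, 0, 0.045], [0, 0, 0, -0.02, 0, 0, 0.045], [0, 0, 0, 0, 0, 0, 0.045]])

```text
time_s: 8.6
tcp_pos: [0.4927, 0.0637, 0.16]
eef_rot: [0.648, 0.286, 0.646, -0.284]
ft_force: [-0.3, -0.9, -2.5]
width: 0.631
```

```bash
python3 - <<'E'
from h import *
S=env.camera("scene");W=env.camera("wrist");s=env.observe();print(s["tcp_pos"],s["width"],s["time_s"],s["ft_force"],rot(s)[:2],s["qpos"])
a=cv2.resize(S["frame"][120:300,130:310],(400,400));b=cv2.resize(W["frame"][180:380,200:400],(400,400));cv2.imwrite("pics/s7.png",np.hstack([a,b]));cv2.imwrite("pics/s7f.png",S["frame"]);cv2.imwrite("pics/w7f.png",W["frame"])
E
```

```text
[0.49138205 0.06366308 0.15825162] 0.6308297598300165 8.7 [ 0.29081666  0.96235725 -3.02360009] [[-3.40693560e-04  7.37826599e-01  6.74990217e-01]
 [ 1.82088092e-04  6.74990291e-01 -7.37826588e-01]] [-0.42734226  0.6115315   0.33054608  2.00990959 -0.35039755  0.57459022
 -0.68556706]
```

View pics/s7.png

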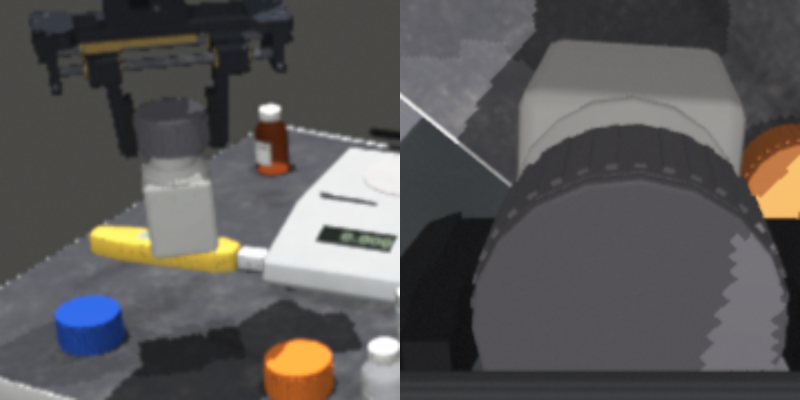

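```bash
python3 - <<'E'
from h import *
W=env.camera("wrist");o=lambda x,y:(200+x/2,180+y/2)
b=.1135
def ang(a,c,z):
    p,q=onz(W,o(*a),z),onz(W,o(*c),z);d=q-p;return p.round(4),q.round(4),np.linalg.norm(d),np.degrees(np.arctan2(d[1],d[0]))%90
print(ang((155,40),(315,52),b));print(ang((120,100),(343,106),b+.064))
f=W["frame"];cv2.imwrite("pics/w8.png",cv2.resize(f[180:260,240:390],None,fx=5,fy=5,interpolation=cv2.INTER_CUBIC))
S=env.camera("scene")["frame"];cv2.imwrite("pics/s8.png",cv2.resize(S[160:250,180:240],None,fx=6,fy=6,interpolation=cv2.INTER_CUBIC))
E
```

```text
(array([0.4982, 0.1005, 0.1135]), array([0.5287, 0.0615, 0.1135]), np.float64(0.04955056505012385), np.float64(38.04752864236554))
(array([0.4963, 0.1013, 0.1775]), array([0.5295, 0.0629, 0.1775]), np.float64(0.05084515654008848), np.float64(40.810478047766146))
```

View pics/w8.png

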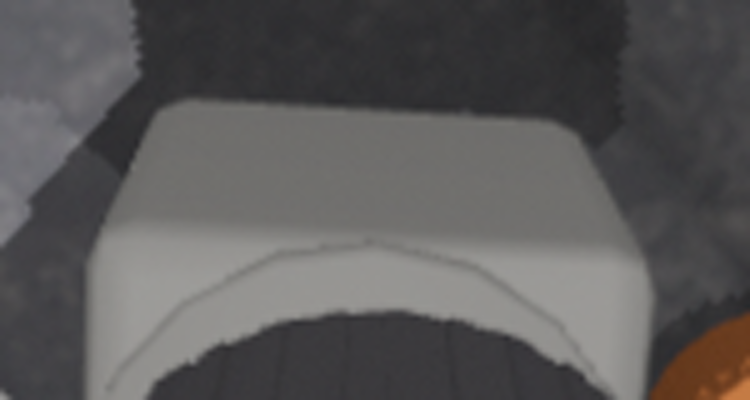

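View pics/s8.png

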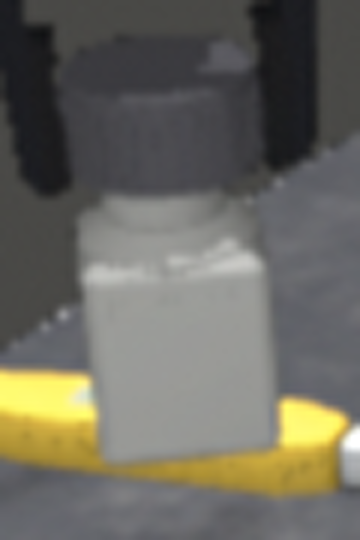

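Request:
move_arm(motion=[[0, 0, 0, 0, -0.0165, 0.0129, 0.045], [0, 0, 0, 0, -0.0329, 0.0257, 0.045], [0, 0, 0, 0, -0.0329, 0.0257, 0.045], [0, 0, 0, 0, -0.0329, 0.0257, 0.045], [0, 0, 0, 0, -0.0329, 0.0257, 0.045], [0, 0, 0, 0, -0.0329, 0.0257, 0.045], [0, 0, 0, 0, -0.0329, 0.0257, 0.045], [0, 0, 0, 0, -0.0329, 0.0257, 0.045], [0, 0, 0, 0, -0.0329, 0.0257, 0.045], [0, 0, 0, 0, -0.0329, 0.0257, 0.045], [0, 0, 0, 0, -0.0329, 0.0257, 0.045], [0, 0, 0, 0, -0.0329, 0.0257, 0.045], [0, 0, 0, 0, -0.0165, 0.0129, 0.045], [0.1, 0, 0, 0, 0, 0, 0.045], [0.13, 0, 0, 0, 0, 0, 0.045], [0.14, 0, 0, 0, 0, 0, 0.045], [0.1, 0, 0, 0, 0, 0, 0.045], [0, 0, 0, 0, 0, 0, 0.045]])

```text
time_s: 11.05
tcp_pos: [0.4081, -0.43, 0.1571]
eef_rot: [0.562, 0.428, 0.564, -0.428]
ft_force: [-0.3, 0.1, -2.6]
width: 0.634
```

```bash
python3 - <<'E'
from h import *
W=env.camera("wrist");S=env.camera("scene");s=env.observe();print(s["tcp_pos"],s["width"],s["time_s"],s["ft_force"],rot(s),s["qpos"])
cv2.imwrite("pics/w9.png",W["frame"]);cv2.imwrite("pics/s9.png",S["frame"])
E
```

```text
[ 0.40828691 -0.43018065  0.15753136] 0.6326390899237536 11.15 [-0.09725748 -0.26140855 -1.73650433] [[-1.04131156e-03  9.63060423e-01  2.69283377e-01]
 [ 1.11061406e-03  2.69284471e-01 -9.63060040e-01]
 [-9.99998841e-01 -7.03775644e-04 -1.34999748e-03]] [ 0.53268836  0.72629623  0.35698118  1.72399978 -0.34537164  0.75535166
 -0.23697866]
```

View pics/w9.png

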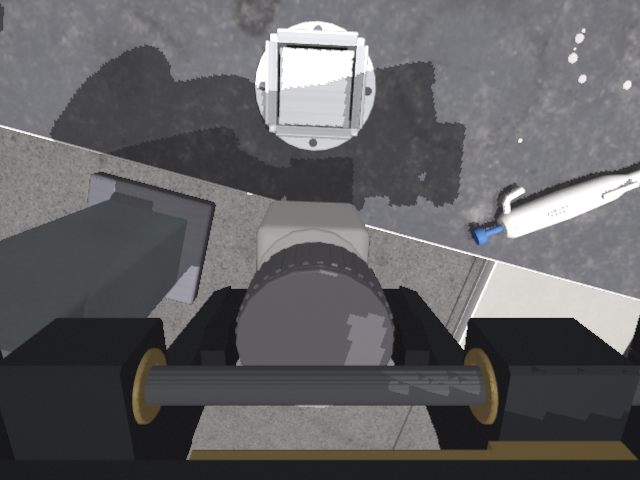

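View pics/s9.png

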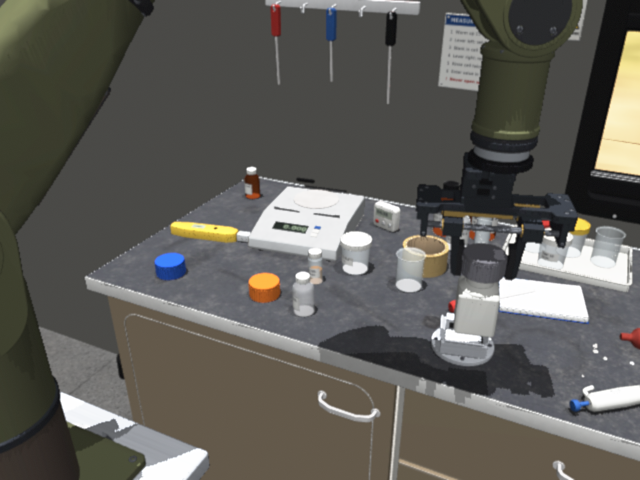

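```bash
python3 - <<'E'
from h import *
f=cv2.imread("pics/w9.png")
cv2.imwrite("pics/w9c.png",cv2.resize(f[15:160,245:385],None,fx=4,fy=4,interpolation=cv2.INTER_CUBIC))
cv2.imwrite("pics/w9d.png",cv2.resize(f[195:345,230:405],None,fx=4,fy=4,interpolation=cv2.INTER_CUBIC))
E
```

```text
(no output)
```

View pics/w9c.png

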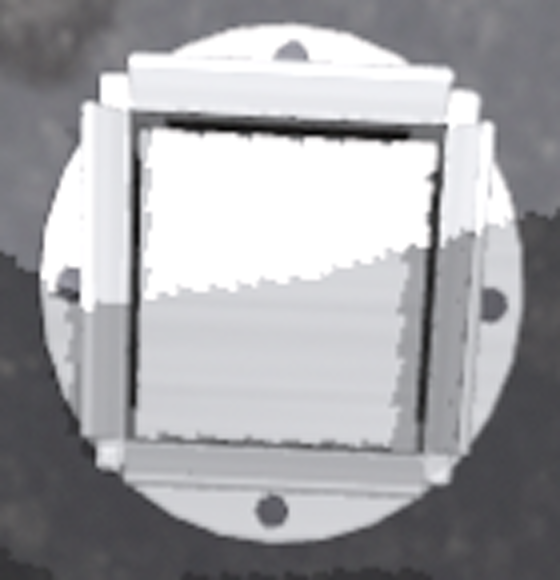

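View pics/w9d.png

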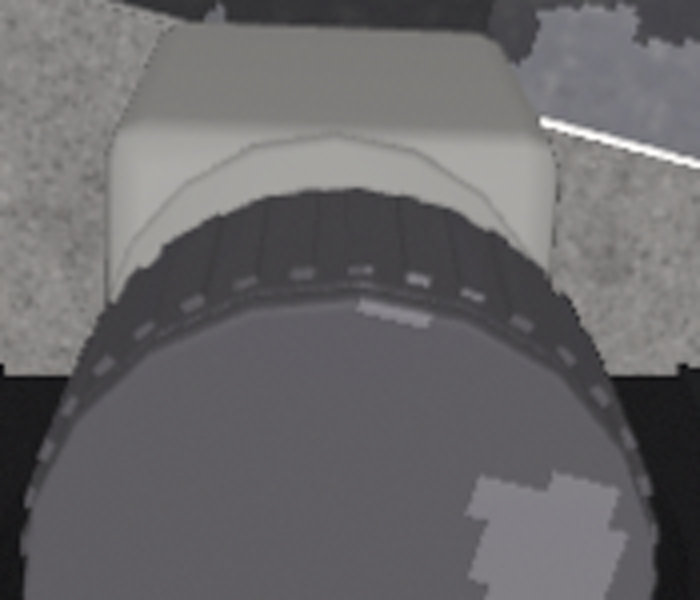

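```bash
python3 - <<'E'
from h import *
W=env.camera("wrist");s=env.observe();r=rot(s);print(s["tcp_pos"])
o=lambda x,y:(230+x/4-.4,195+y/4-.4);q=lambda x,y:(245+x/4-.4,15+y/4-.4)
A=lambda d:np.degrees(np.arctan2(d[1],d[0]))%90
for a,c,z in [((180,25),(480,38),.1126),((135,128),(530,140),.1766)]:
    p,t=onz(W,o(*a),z),onz(W,o(*c),z);m=(p+t)/2;th=np.radians(A(t-p));n=np.array([np.cos(th),np.sin(th)]);print("jar",A(t-p),np.linalg.norm(t-p),m[:2]-.027*n)
h=[onz(W,q(*x),.008) for x in[(292,50),(272,510),(68,285),(493,305)]]
print("holes",np.round(h,4).tolist(),A(h[0]-h[1]),A(h[3]-h[2]),np.mean(h,0),(h[0]+h[1])/2,(h[2]+h[3])/2)
for z,L in [(.03,[(135,112),(445,125),(425,455),(128,441)]),(.035,[(130,60),(452,75)]),(.035,[(84,105),(84,435)]),(.035,[(490,125),(462,455)])]:
    P=[onz(W,q(*x),z) for x in L];print(np.round(P,4).tolist(),[A(P[i]-P[i-1]) for i in range(len(P))],np.mean(P,0))
E=[onz(W,q(*x),.008) for x in[(283,22),(284,545),(40,272),(525,275)]];print("foot",np.round(E,4).tolist(),np.mean(E[:2],0),np.mean(E[2:],0))
S=env.camera("scene");T=env.camera("top")
E
```

```text
[ 0.40835725 -0.43037053  0.15774079]
jar 13.059589462635316 0.04636975560524459 [ 0.40906986 -0.42740716]
jar 13.783338426091603 0.04495635530718342 [ 0.41090756 -0.42809329]
holes [[0.5507, -0.393, 0.008], [0.4648, -0.4127, 0.008], [0.4968, -0.3603, 0.008], [0.5166, -0.4457, 0.008]] 12.903903622733269 13.045443265119573 [ 0.50723488 -0.40291939  0.008     ] [ 0.50775182 -0.40285404  0.008     ] [ 0.50671793 -0.40298474  0.008     ]
[[0.5285, -0.3688, 0.03], [0.5418, -0.425, 0.03], [0.4843, -0.4389, 0.03], [0.4711, -0.3816, 0.03]] [np.float64(12.58155993688372), np.float64(13.379811751278908), np.float64(13.572427548510802), np.float64(12.97705480296733)] [ 0.50642146 -0.40357236  0.03      ]
[[0.5357, -0.3665, 0.035], [0.5491, -0.4236, 0.035]] [np.float64(13.158713214190044), np.float64(13.15871321419003)] [ 0.54241378 -0.39503173  0.035     ]
[[0.5263, -0.3602, 0.035], [0.4701, -0.3735, 0.035]] [np.float64(13.35838759040306), np.float64(13.358387590403055)] [ 0.49820104 -0.36684464  0.035     ]
[[0.5431, -0.4327, 0.035], [0.4862, -0.4454, 0.035]] [np.float64(12.54412767540575), np.float64(12.544127675405747)] [ 0.51465612 -0.43907794  0.035     ]
foot [[0.5549, -0.39, 0.008], [0.4584, -0.4171, 0.008], [0.4977, -0.3542, 0.008], [0.5238, -0.4502, 0.008]] [ 0.50668967 -0.40356562  0.008     ] [ 0.51077451 -0.40220911  0.008     ]
```

Request:
move_arm(motion=[[0, 0, 0, 0, 0.0113, 0.0014, 0.045], [0, 0, 0, 0, 0.02, 0, 0.045], [0, 0, 0, 0, 0.025, 0, 0.045], [0, 0, 0, 0, 0.025, 0, 0.045], [0, 0, 0, 0, 0.02, 0, 0.045], [0, 0, 0, 0.01, 0, 0, 0.045], [0, 0, 0, 0.02, 0, 0, 0.045], [0, 0, 0, 0.02, 0, 0, 0.045], [0, 0, 0, 0.015, 0, 0, 0.045], [0, 0, 0, 0.006, 0, 0, 0.045], [0, 0, 0, 0, 0, 0, 0.045], [0, 0, 0, 0, 0, 0, 0.045]])

```text
time_s: 12.8
tcp_pos: [0.507, -0.4054, 0.088]
eef_rot: [0.563, 0.428, 0.562, -0.428]
ft_force: [-0.7, 0.5, -2.7]
width: 0.634
```

```bash
python3 - <<'E'
from h import *
S=env.camera("scene");W=env.camera("wrist");T=env.camera("top");s=env.observe();print(s["tcp_pos"],s["width"],s["time_s"],s["ft_force"],rot(s)[:2])
g=lambda f,x,y,r:cv2.resize(f[max(0,y-r):y+r,x-r:x+r],(400,400),interpolation=cv2.INTER_CUBIC)
cv2.imwrite("pics/a10.png",np.hstack([g(S["frame"],463,315,55),g(W["frame"],315,230,100)]))
cv2.imwrite("pics/t10.png",T["frame"])
E
```

```text
[ 0.50695639 -0.40514968  0.0879259 ] 0.634393321262447 12.95 [-0.73049362  0.09396953 -2.67115727] [[ 9.80384635e-04  9.63542557e-01  2.67553322e-01]
 [-6.96438847e-04  2.67554044e-01 -9.63542603e-01]]
```

View pics/a10.png

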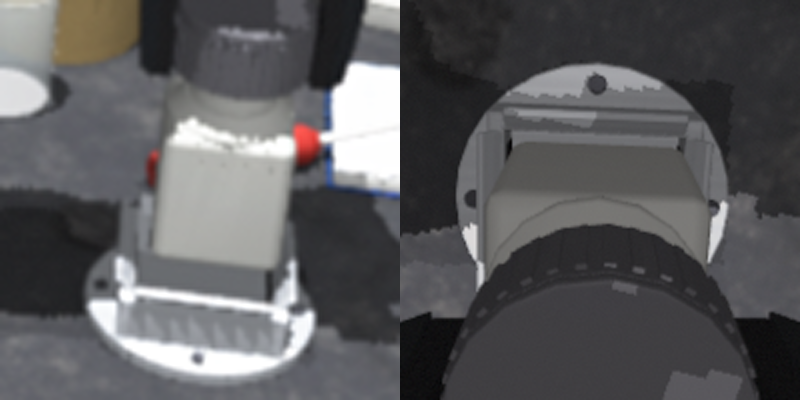

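```bash
python3 - <<'E'
from h import *
S=env.camera("scene");W=env.camera("wrist")
s=env.observe();zb=s["tcp_pos"][2]-.0434-.0015
th=np.radians(13.1);a=np.array([np.cos(th),np.sin(th)]);b=np.array([-a[1],a[0]]);C=np.array([.507,-.4033])
def crn(h,z): return [np.r_[C+h*(i*a+j*b),z] for i,j in((1,1),(1,-1),(-1,-1),(-1,1))]
im=[]
for c,(x,y,r) in((S,(463,320,45)),(W,(315,190,70))):
    f=c["frame"].copy();k=8 if r==45 else 5
    f=cv2.resize(f[y-r:y+r,x-r:x+r],(400,400),interpolation=cv2.INTER_CUBIC);k=400/(2*r)
    for L,col in((crn(.027,zb),(0,0,255)),(crn(.027,zb+.064),(0,255,255)),(crn(.0295,.03),(0,255,0))):
        P=np.array([(proj(c,p)-[x-r,y-r]+.5)*k for p in L]).astype(np.int32);cv2.polylines(f,[P],True,col,1)
    im.append(f)
print(zb);cv2.imwrite("pics/a11.png",np.hstack(im))
E
```

```text
0.04281043208550852
```

View pics/a11.png

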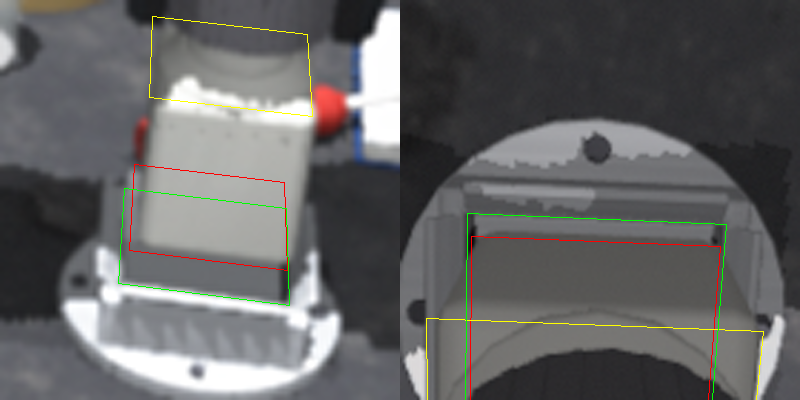

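The overlay shows the jar bottom centred over the socket within about 1 mm and the yaw matching. Lowering it slowly.

Request:
move_arm(motion=[[0, 0, 0, 0.005, 0, 0, 0.045], [0, 0, 0, 0.005, 0, 0, 0.045], [0, 0, 0, 0.005, 0, 0, 0.045], [0, 0, 0, 0.005, 0, 0, 0.045]])

```text
time_s: 13.55
tcp_pos: [0.5065, -0.4048, 0.0668]
eef_rot: [0.563, 0.428, 0.563, -0.428]
ft_force: [0.0, -0.5, -2.3]
width: 0.637
```

Request:
move_arm(motion=[[0, 0, 0, 0.004, 0, 0, 0.045], [0, 0, 0, 0.004, 0, 0, 0.045], [0, 0, 0, 0.003, 0, 0, 0.045], [0, 0, 0, 0.001, 0, 0, 0.045]])

```text
time_s: 14.05
tcp_pos: [0.5065, -0.4047, 0.055]
eef_rot: [0.563, 0.428, 0.563, -0.428]
ft_force: [0.6, -0.7, -3.7]
width: 0.634
```

Request:
move_arm(motion=[[0, 0, 0, 0.0015, 0, 0, 0.045], [0, 0, 0, 0.0015, 0, 0, 0.045], [0, 0, 0, 0.001, 0, 0, 0.045], [0, 0, 0, 0, 0, 0, 0.045]])

```text
time_s: 14.55
tcp_pos: [0.5068, -0.4051, 0.0516]
eef_rot: [0.563, 0.428, 0.563, -0.428]
ft_force: [0.3, -0.5, -1.2]
width: 0.632
```

```bash
python3 - <<'E'
from h import *
S=env.camera("scene");W=env.camera("wrist");s=env.observe();print(s["tcp_pos"],s["width"],s["time_s"],s["ft_force"],s["torque"])
g=lambda f,x,y,r:cv2.resize(f[max(0,y-r):y+r,x-r:x+r],(400,400),interpolation=cv2.INTER_CUBIC)
cv2.imwrite("pics/a12.png",np.hstack([g(S["frame"],463,315,50),g(W["frame"],315,230,100)]))
E
```

```text
[ 0.50683831 -0.40512771  0.05156563] 0.6345237099877269 14.65 [0.13641271 0.79218002 1.14491962] [-0.03328044  0.13173388  0.05056413]
```

View pics/a12.png

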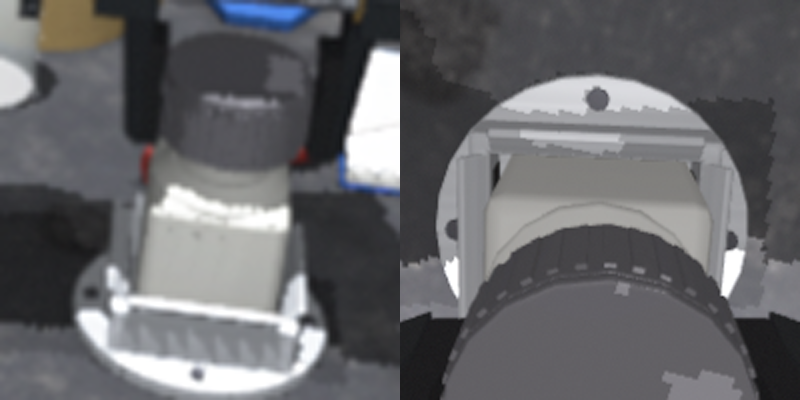

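Request:
move_arm(motion=[[0, 0, 0, 0.001, 0, 0, 0.045], [0, 0, 0, 0, 0, 0, 0.045], [0, 0, 0, 0, 0, 0, 0.045]])

```text
time_s: 15.02
tcp_pos: [0.5069, -0.4051, 0.0515]
eef_rot: [0.563, 0.428, 0.563, -0.428]
ft_force: [-1.4, 1.1, 6.9]
width: 0.634
```

Fully seated: TCP z is 0.0515 = 0.0434 + 0.008, and the push rose to about 7 N. Now I'll ease the push and twist counter-clockwise, half way first.

Request:
move_arm(motion=[[0, 0, 0, -0.001, 0, 0, 0.045], [-0.08, 0, 0, 0, 0, 0, 0.045], [-0.12, 0, 0, 0, 0, 0, 0.045], [-0.12, 0, 0, 0, 0, 0, 0.045], [-0.12, 0, 0, 0, 0, 0, 0.045], [0, 0, 0, 0, 0, 0, 0.045]])

```text
time_s: 15.78
tcp_pos: [0.5065, -0.4058, 0.0516]
eef_rot: [0.643, 0.295, 0.642, -0.296]
ft_force: [-0.6, -1.2, 2.0]
width: 0.634
```

```bash
python3 - <<'E'
from h import *
W=env.camera("wrist");S=env.camera("scene");s=env.observe();print(s["tcp_pos"],s["width"],s["time_s"],s["ft_force"],s["torque"],s["qpos"],rot(s)[:2,2],np.arctan2(*rot(s)[[1,0],2]))
g=lambda f,x,y,r:cv2.resize(f[max(0,y-r):y+r,x-r:x+r],(400,400),interpolation=cv2.INTER_CUBIC)
cv2.imwrite("pics/a13.png",np.hstack([g(S["frame"],463,315,50),g(W["frame"],315,230,100)]))
E
```

```text
[ 0.50651375 -0.4057152   0.05160154] 0.6298138513878613 15.875 [-0.4007084  -1.47687413  3.43148485] [-0.45520258  0.30384156  0.01448109] [ 0.49942841  0.91750809  0.19792559  1.61005653 -0.26345256  0.63932067
 -0.02863553] [ 0.65063702 -0.75938806] -0.8623727981021647
```

View pics/a13.png

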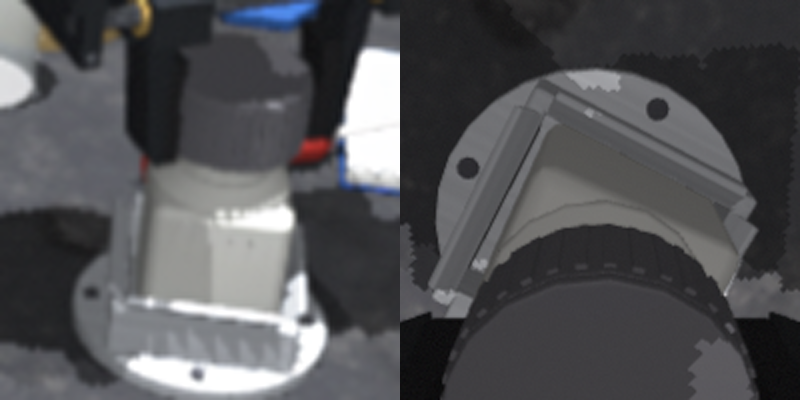

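The jar is held by the brace while the tool turned 0.44 rad. Continuing.

Request:
move_arm(motion=[[-0.1, 0, 0, 0, 0, 0, 0.045], [-0.12, 0, 0, 0, 0, 0, 0.045], [-0.12, 0, 0, 0, 0, 0, 0.045]])

```text
time_s: 16.25
tcp_pos: [0.5072, -0.406, 0.0516]
eef_rot: [0.684, 0.181, 0.683, -0.182]
ft_force: [0.6, -1.9, 2.2]
width: 0.636
```

```bash
python3 - <<'E'
from h import *
s=env.observe();print(s["tcp_pos"],s["width"],s["time_s"],s["ft_force"],s["torque"],s["joint_torque"],np.arctan2(*rot(s)[[1,0],2]))
E
```

```text
[ 0.50722541 -0.40597787  0.0516468 ] 0.636263910934192 16.25 [ 0.57912003 -1.88786395  2.15503606] [-0.57319074 -0.02741649 -0.24392375] [ -1.88176543 -56.36106849   2.46392034 -10.22770822  -0.40599198
   0.66275602  -0.425381  ] -0.5189244901744601
```

Request:
move_arm(motion=[[-0.12, 0, 0, 0, 0, 0, 0.045], [-0.12, 0, 0, 0, 0, 0, 0.045], [-0.12, 0, 0, 0, 0, 0, 0.045], [-0.11, 0, 0, 0, 0, 0, 0.045], [0, 0, 0, 0, 0, 0, 0.045]])

```text
time_s: 16.88
tcp_pos: [0.507, -0.4052, 0.0516]
eef_rot: [0.707, 0.018, 0.707, -0.019]
ft_force: [0.2, -1.5, 4.5]
width: 0.633
```

```bash
python3 - <<'E'
from h import *
W=env.camera("wrist");S=env.camera("scene");s=env.observe();print(s["tcp_pos"],s["width"],s["time_s"],s["ft_force"],s["torque"],s["joint_torque"],s["qpos"],np.arctan2(*rot(s)[[1,0],2]))
g=lambda f,x,y,r:cv2.resize(f[max(0,y-r):y+r,x-r:x+r],(400,400),interpolation=cv2.INTER_CUBIC)
cv2.imwrite("pics/a14.png",np.hstack([g(S["frame"],463,315,50),g(W["frame"],315,230,100)]))
E
```

```text
[ 0.50700228 -0.40519671  0.05154392] 0.6335562343015828 16.975 [ 1.08950061 -2.38549065  2.92648857] [-0.41579091 -0.00665506 -0.09297293] [-4.97181248e-01 -5.55333424e+01  5.54533638e-01 -1.02962208e+01
 -2.08400306e-01  4.12614271e-01  3.30281840e-02] [ 0.6112861   0.9045372  -0.0153283   1.60315878  0.02073602  0.63306306
  0.53271189] -0.052393314887213084
```

View pics/a14.png

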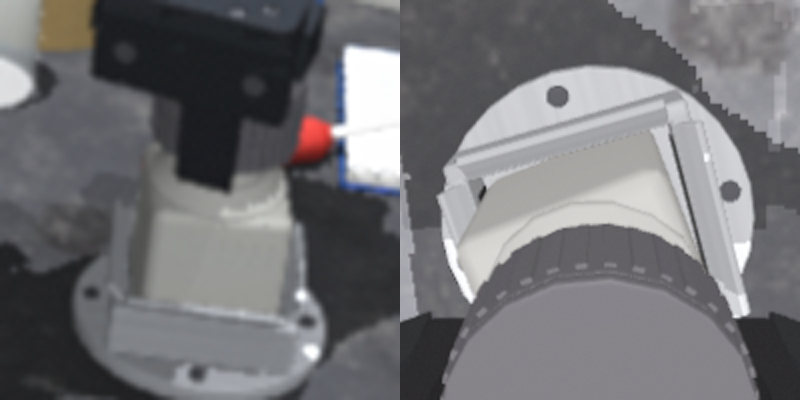

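Request:
move_arm(motion=[[-0.06, 0, 0, 0, 0, 0, 0.045], [0, 0, 0, 0, 0, 0, 0.045], [0, 0, 0, -0.002, 0, 0, 0.045], [0, 0, 0, -0.002, 0, 0, 0.045], [0, 0, 0, -0.002, 0, 0, 0.045], [0, 0, 0, -0.002, 0, 0, 0.045], [0, 0, 0, 0, 0, 0, 0.045]])

```text
time_s: 17.85
tcp_pos: [0.5068, -0.4047, 0.0597]
eef_rot: [0.707, -0.004, 0.707, 0.004]
ft_force: [0.7, 0.2, -1.3]
width: 0.633
```

```bash
python3 - <<'E'
from h import *
W=env.camera("wrist");S=env.camera("scene");s=env.observe();print(s["tcp_pos"],s["width"],s["time_s"],s["ft_force"],s["torque"],np.arctan2(*rot(s)[[1,0],2]))
g=lambda f,x,y,r:cv2.resize(f[max(0,y-r):y+r,x-r:x+r],(400,400),interpolation=cv2.INTER_CUBIC)
cv2.imwrite("pics/a15.png",np.hstack([g(S["frame"],463,315,50),g(W["frame"],315,230,100)]))
E
```

```text
[ 0.50679267 -0.40479138  0.0596004 ] 0.6368983960018798 17.95 [-0.02993193  0.65970686 -2.06137809] [-0.04680888  0.05147222 -0.05968464] 0.010201733596958907
```

View pics/a15.png

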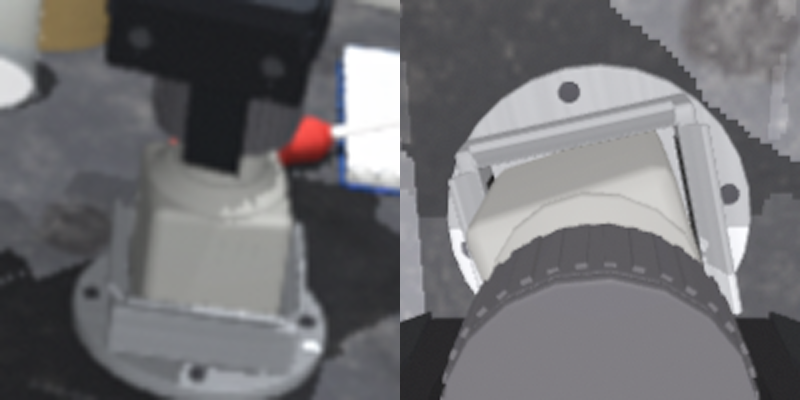

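The jar has stayed put (its shoulder highlight is still at the same pixel) while the cap rose 8 mm, so the cap is free. I'll lift it so that its lower edge is about 2 cm above the rim.

Request:
move_arm(motion=[[0, 0, 0, -0.003, 0, 0, 0.045], [0, 0, 0, -0.004, 0, 0, 0.045], [0, 0, 0, -0.005, 0, 0, 0.045], [0, 0, 0, -0.006, 0, 0, 0.045], [0, 0, 0, -0.006, 0, 0, 0.045], [0, 0, 0, -0.006, 0, 0, 0.045], [0, 0, 0, -0.005, 0, 0, 0.045], [0, 0, 0, -0.003, 0, 0, 0.045], [0, 0, 0, 0, 0, 0, 0.045], [0, 0, 0, 0, 0, 0, 0.045]])

```text
time_s: 19.2
tcp_pos: [0.5065, -0.4047, 0.0971]
eef_rot: [0.707, -0.003, 0.707, 0.004]
ft_force: [0.4, 0.2, -0.3]
width: 0.633
```

```bash
python3 - <<'E'
from h import *
W=env.camera("wrist");S=env.camera("scene");s=env.observe();print(s["tcp_pos"],s["width"],s["time_s"],s["ft_force"],s["torque"],rot(s)[2])
g=lambda f,x,y,r:cv2.resize(f[max(0,y-r):y+r,x-r:x+r],(400,400),interpolation=cv2.INTER_CUBIC)
cv2.imwrite("pics/a16.png",np.hstack([g(S["frame"],463,315,50),g(W["frame"],315,230,100)]));cv2.imwrite("pics/s16.png",S["frame"])
c=[.507,-.4045]
print([proj(S,[*c,z]).round(1) for z in(.118,.138,.168)])
E
```

```text
[ 0.5064651  -0.40467155  0.09702979] 0.6333850064271003 19.3 [ 0.03658997 -0.60449559 -0.93085575] [-0.05440987  0.08157646  0.02468739] [-9.99999851e-01  3.84471209e-04 -3.88523121e-04]
[array([471. , 283.2]), array([472.6, 272. ]), array([475.1, 254.7])]
```

View pics/a16.png

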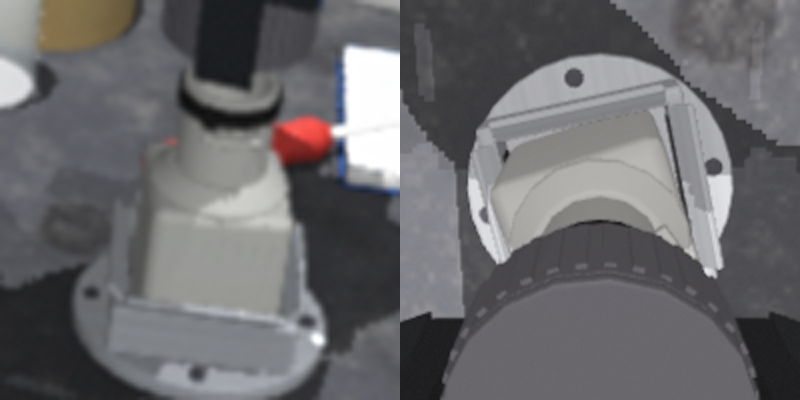

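View pics/s16.png

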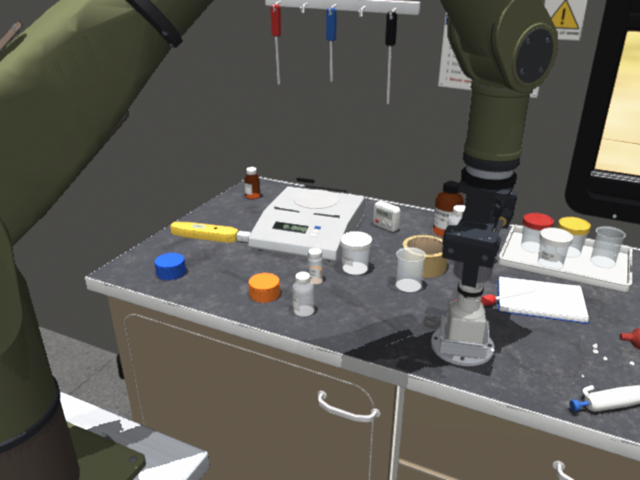

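The cap is off and level, about 20 mm above the open rim (rim at scene 470,286). The jar's body is unchanged in the brace and the other things are at their original pixels. Handing in.

```bash
python3 - <<'E'
from h import *
print(env.finish_job())
E
```

```text
the job is handed in; nothing more can be done
None
```

The job is done and handed in at about 19 s. The jar stands in the brace with its cap off, and the gripper still holds the cap level about 2 cm above the open mouth.

**What I did**
- I lifted the jar by its tight cap, carried it over the small bottle and lined it up with the brace at about 13° yaw.
- I lowered it until it sat fully down. The tool stopped 8 mm above its height on the worktop, and the push rose to about 7 N.
- I turned the cap about 1.3 rad counter-clockwise in one grasp, with the brace holding the jar, then lifted the cap straight off.

**Last checks**
- **Cap:** by the tool reading (0.097 m), its lower edge is about 20 mm above the rim. The tool is level, and the gripper width of 0.633 shows the cap is still held.
- **Jar:** the scene picture shows the neck open and the jar unmoved in the socket.
- **Other things:** those I could see were at their original pixels. The arm hid the screwdriver's handle and part of the back right in the last picture.

**What disagreed**
- The real fingertips were about 40 mm higher than the tool reading suggested. My first grasp height therefore closed above the cap without touching anything. I found this in two views plus that test close, and corrected for it.
- The force during the first 8 mm of lift was unclear (1 to 2 N), so I relied on the picture there to confirm the jar stayed down.

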